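# Turn a washed tray over onto the draining board

### The job

Turn the washed steel tray upside down onto the slatted draining board so that it drains, using the fingertips only and never picking it up. Slide it flat along the bench until its long side lies against the open end of the board, tip it up against that end and on over, so that it falls bottom-up onto the slats, and then push it along the slats until it rests squarely against the raised stop at the far end. Leave the beaker and the round dish on the board and the mortar on the bench as they stand.

Things in the scene. Friction and masses are not known exactly. Their poses are not given: they have to be found in the camera images.
- tray: Loose shallow pressed-steel tray, about 0.15 kg. Outside, over the rim: 130 mm along its x, 115 mm along y, 18 mm tall along z; plan corners rounded 20 mm. Origin: centre of the underside; z points out of its mouth (up at the start, down once turned over). At the start it lies on the bench, -y long side towards the board, its y within 0.3 rad of the board's y, 20 to 85 mm off the open end.
- rim_a (a point): Middle of the tray's rim (a 4 mm bead) on its +y long side, 16 mm above the underside; at the start the side away from the board. Below the rim the wall slopes in: 7 mm above the underside it stands 5.5 mm inside the rim, and from there the bottom edge is rounded, 7 mm radius, to the flat underside (105 by 90 mm). Fingertips a few mm above the bench get under this edge and raise that side.
- rim_b (a point): middle of the tray's rim on its -y long side, 16 mm above the underside; at the start the side towards the board; shaped like the other side
- rim_c (a point): middle of the tray's rim on its +x short side, 16 mm above the underside
- rim_d (a point): middle of the tray's rim on its -x short side, 16 mm above the underside
- tray_mouth (a point): centre of the tray's mouth, on its axis in the plane of the rim's top, 18 mm from the underside
- board: Slatted draining board, blue-grey frame, pale slats, firm on the bench: 290 mm along x, 165 mm along y. Origin under its centre on the bench. Slats run along y, tops 21 mm above the bench. Open end: upright face 21 mm high at y = +82.5 mm, flush with the slats. Raised rims 8 mm thick on the other sides: along x = +-137 mm (inner faces) 8 mm above the slats; the stop at the -y end 14 mm above.
- open_edge (a point): point on the upper edge of the board's open end, in the middle of the tray's lane: x = -57 mm, y = +82.5 mm in the board's frame, 21 mm above the bench (the lane is the -x part of the board; the beaker and round dish stand on the +x part)
- stop_face (a point): point at the foot of the stop's inner face: x = -57 mm, y = -74.5 mm in the board's frame, at the height of the slats
- beaker: small glass beaker, 44 mm across and 60 mm tall, loose, upside down on the slats at about x = +93, y = +35 mm of the board; origin at the centre of its bottom, which is on top
- petri: flat round glass dish, 66 mm across and 15 mm tall, loose on the slats at about x = +93, y = -38 mm of the board; origin under its centre
- mortar: loose porcelain mortar, 69 mm across and 47 mm tall, on the bench beyond the board's stop end; origin under its centre

How it is judged:
By the outcome, as a careful person would: the job done as asked, in the order asked, and still so for the second after the job is handed in, with the robot touching nothing.
It also fails if it takes over 64 s, if anything falls off the work surface, if the arm or the gripper's body presses on something with over 40 N, if the wrist force passes 120 N, or if a joint passes its speed limit or range.

### The arm

A 6-joint arm with a two-finger parallel gripper is mounted at the origin on the work surface; the furniture and walls round the work are solid. World frame = base frame: x ahead of the robot, y to its left, z up, the work surface at z = 0. Lengths are in m, angles in rad, forces in N, time in s.
With the tool pointing down it reaches from about 0.325 to 1 m from the base axis. Payload 5.1 kg.
Tool frame: the origin (TCP) lies midway between the tips of the shut fingers; the grasp point (between the pads) lies 19 mm behind it (grip_point_offset is the distance from the TCP to the grasp point, in m); z points along the fingers, y is the line along which they close (so a half turn about z gives the same grasp; the last joint's range is limited). The gripper opens to 85 mm and grips with 20 to 120 N. Pads are 22 mm wide; open, the fingers measure 114 mm over their backs; the gripper's body (76 mm by 85 mm) begins 54 mm behind the grasp point. The pads swing forward as they close: fully open they stand 13 mm farther back than shut.
Start: joints at [1.052, 0.124, 1.65, -0, 1.367, -0.083], TCP at [0.274, 0.589, 0.231] pointing down, gripper open.
Joint ranges: [-2.61, 2.61], [-1.02, 2.33], [0.03, 2.71], [-1.35, 4.49], [0.32, 2.68], [-2.91, 2.91]. Speed limits (rad/s): [2.57, 2.57, 3.14, 3.14, 3.14, 3.14].

### API

Orientations are given as a 3x3 rotation matrix whose columns are the frame's x, y, z axes.
In Python, from station import move_to, move_l, movej, gripper_to, dwell, inverse_kinematics, observe, camera, camera_model, IKError, close_job, silhouettes, grip_point_offset gives the robot as it stands. The module is installed in compiled form; this text tells all that it offers. Calls block until the motion is done:
- move_to(position, orientation): joint-space move of the TCP to a pose.
- move_l(position, rate=0.15, frame=None, f_stop=None): straight line of the TCP; frame=None keeps the orientation; rate is the mean speed in m/s. With f_stop (N) it stops when the force on the tool has changed by that much, and returns True; else False.
- movej(angles): joint-space move.
- gripper_to(opening, newtons=None): finger opening in m; newtons is the grip in N (None keeps the last); returns when the fingers have stopped.
- dwell(seconds).
- inverse_kinematics(position, orientation): joint angles nearest the present ones, or None.
- observe(): the state.
- camera(name): name is "scene" or "top" or "wrist"; returns the picture (384x512x3 uint8, red, green, blue); there is no depth.
- camera_model(name): a dict with "fx", "fy", "cx", "cy" (pixels), "rvec" (rotation vector, rad) and "tvec" (3), from world to camera coordinates, as OpenCV has them; the wrist camera has in their place "mount" (4x4, takes a point from camera to tool coordinates, whose origin is the TCP and whose axes are the flange's). Camera axes: x right, y down, z forward; pixel columns grow to the right and rows downward; lengths in m; the calibration is good to about 2 mm. A picture is of the moment at which its call begins: read the wrist's pose just before it. camera_model takes no time and is no camera call.
A pose or a line that the arm cannot do raises IKError and nothing moves.
- close_job(): hands the job in; it is judged then, once.
Trained networks look in the newest picture that a camera, given by its name, has taken for a name from the list of things; names that differ only in an ending like _2 or _b are one class to them, and where a whole thing is asked for, a point or a joint stands for the part that bears it (a point fixed in the world has none). Each returns a list of dicts, best first, with "score" (0 to 1); they miss things now and then, are a little off and sometimes report something else, mostly with a low value. They report only what shows in the picture. A call takes as long as a camera call.
- silhouettes(camera, label): "mask" (384x512 bool, what is visible of it) and "extent" ([centre column, centre row, width, height] in pixels, round what is visible of it).
The state is a dict: "time_s": time; "q": joint angles; "qd": joint speeds; "joint_efforts": joint torques, N m; "tool_pos": TCP position; "tcp_rot": TCP orientation; "wrist_force": force on the tool from outside, world axes, zero at the start; "moment": the same for the moment, N m; "grip_width": finger opening in m; "grip_force": force on a finger pad.
Only numpy, scipy, OpenCV 4.12 (cv2) and the standard library are available. Lean on these libraries where they do the work, as an engineer would, in place of code of your own. Each camera call takes 0.05 s, during which the arm holds its last target. There are 200 camera calls.

## Working session

There is one attempt and no reset: what is moved stays moved. The work goes in short steps, each a Python script; the robot and the scene stay as the last script left them, time stands still between calls to the robot, and variables do not carry over. Pictures are saved under pics/ and viewed, at most 10 in all, crops included, and the job is handed in when it is done.

```bash
mkdir -p pics; cat > h.py <<'E'
import numpy as np, cv2
from station import *
def cm(name):
    m=camera_model(name);K=np.array([[m['fx'],0,m['cx']],[0,m['fy'],m['cy']],[0,0,1]])
    return K,np.array(m['rvec'],float),np.array(m['tvec'],float)
def proj(name,P):
    K,r,t=cm(name);return cv2.projectPoints(np.array(P,float).reshape(-1,1,3),r,t,K,None)[0].reshape(-1,2)
def toplane(name,uv,z):
    K,r,t=cm(name);R=cv2.Rodrigues(r)[0];uv=np.array(uv,float).reshape(-1,2)
    d=(np.linalg.inv(K)@np.c_[uv,np.ones(len(uv))].T).T@R;c=-R.T@t
    return c+d*((z-c[2])/d[:,2])[:,None]
def snap(name,f=None):
    im=camera(name)
    if f: cv2.imwrite('pics/'+f,im[:,:,::-1])
    return im
E
python3 - <<'E'
from h import *
a=snap('scene');b=snap('top')
cv2.imwrite('pics/a.png',np.vstack([cv2.resize(a,(400,300)),cv2.resize(b,(400,300))])[:,:,::-1])
cv2.imwrite('pics/top.png',b[:,:,::-1])
for c in('scene','top'):
  for n in('tray','board','beaker','petri','mortar'):
    for s in silhouettes(c,n)[:2]:
        u,v=s['extent'][:2];print(c,n,round(s['score'],2),np.round(s['extent'],0),s['mask'].sum(),toplane(c,[u,v],.015).round(3)[0])
  K,r,t=cm(c);print(K[0,0],-cv2.Rodrigues(r)[0].T@t)
o=observe();print(o['time_s'],o['tcp_rot'])
E
```

```text
scene tray 0.77 [196. 168.  59.  41.] 1816 [0.436 0.162 0.015]
scene tray 0.69 [262. 215. 148. 105.] 7151 [ 0.516 -0.042  0.015]
scene board 0.95 [263. 213. 148. 106.] 7175 [ 0.519 -0.037  0.015]
scene beaker 0.57 [286. 167.  19.  29.] 468 [0.636 0.071 0.015]
scene petri 0.81 [308. 194.  28.  24.] 594 [ 0.638 -0.03   0.015]
439.1337318023678 [ 0.22870539 -0.59830307  0.75859797]
top tray 0.81 [181. 212.  51.  56.] 2111 [0.434 0.167 0.015]
top tray 0.64 [260. 136.  26.  26.] 504 [ 0.634 -0.039  0.015]
top board 0.76 [253. 175.  82. 125.] 6253 [ 0.53  -0.019  0.015]
top beaker 0.47 [230. 139.  16.  21.] 211 [0.625 0.041 0.015]
top petri 0.63 [261. 136.  27.  25.] 493 [ 0.634 -0.041  0.015]
top mortar 0.91 [359. 229.  32.  29.] 581 [ 0.388 -0.297  0.015]
443.33322463689547 [ 0.43300959 -0.03097223  1.17611438]
0.6 [[-9.06529622e-01  4.22142208e-01  3.76611776e-05]
 [ 4.22142209e-01  9.06529621e-01  4.07959106e-05]
 [-1.69192973e-05  5.28810741e-05 -9.99999998e-01]]
```

View pics/a.png

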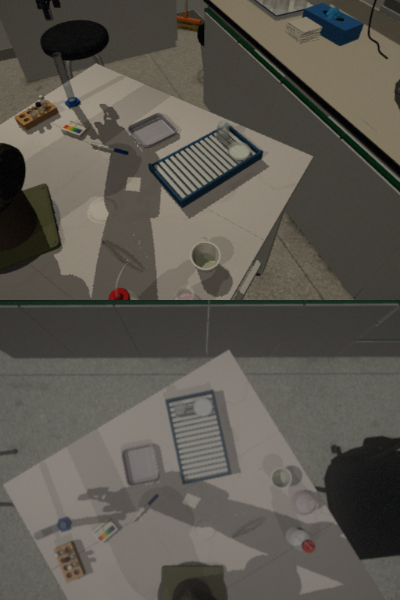

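```bash
cat >> h.py <<'E'
from scipy.optimize import minimize
def wristcam(o):
    m=camera_model('wrist');K=np.array([[m['fx'],0,m['cx']],[0,m['fy'],m['cy']],[0,0,1]])
    T=np.eye(4);T[:3,:3]=o['tcp_rot'];T[:3,3]=o['tool_pos'];W=np.linalg.inv(T@np.array(m['mount']))
    return K,cv2.Rodrigues(W[:3,:3])[0],W[:3,3]
def rbox(a,b,r,z):
    t=np.linspace(0,2*np.pi,64,endpoint=False);c,s=np.cos(t),np.sin(t)
    return np.c_[np.sign(c)*(a/2-r)+r*c,np.sign(s)*(b/2-r)+r*s,np.full(64,z)]
def se2(P,p):
    c,s=np.cos(p[2]),np.sin(p[2]);return np.c_[P[:,:2]@np.array([[c,s],[-s,c]])+p[:2],P[:,2]]
BOARD=np.array([[x,y,z] for x in(-.145,.145) for y,z in((-.0825,0),(-.0825,.035),(-.0745,.035),(.0825,0),(.0825,.029))])
TRAY=np.vstack([rbox(.13,.115,.02,.016),rbox(.105,.09,.01,.0)])
TRAYI=np.vstack([rbox(.13,.115,.02,.002+.021),rbox(.105,.09,.01,.018+.021)])
def iou(p,M,views):
    e=0
    for (K,r,t),m in views:
        q=cv2.projectPoints(se2(M,p),r,t,K,None)[0].reshape(-1,2)
        im=np.zeros((384*1,512),np.uint8)
        big=cv2.convexHull(np.float32(q)).reshape(-1,2)
        im=np.zeros((1536,2048),np.uint8);cv2.fillConvexPoly(im,np.int32(np.round((big+.5)*4*16)),1,shift=4)
        im=cv2.resize(im.astype(np.float32),(512,384),interpolation=cv2.INTER_AREA)
        e+=1-np.minimum(im,m).sum()/np.maximum(im,m).sum()
    return e/len(views)
def fit(M,p0,views):
    sx=np.array([p0]*4,float);sx[1,0]+=.01;sx[2,1]+=.01;sx[3,2]+=.08
    r=minimize(iou,p0,args=(M,views),method='Nelder-Mead',options=dict(initial_simplex=sx,xatol=2e-4,fatol=1e-4,maxiter=120));return r.x,r.fun
def mask(c,n,i=0):
    s=silhouettes(c,n);return s[i]['mask'].astype(np.float32) if s else None
E
python3 - <<'E'
from h import *
print(camera_model('wrist'))
R0=np.array(observe()['tcp_rot'])
B=[];T=[]
for c in('top',):
    snap(c);B.append((cm(c),mask(c,'board')));T.append((cm(c),mask(c,'tray')))
R=np.array([[0,1,0],[1,0,0],[0,0,-1.]])
q=[inverse_kinematics([.49,.10,.38],r) for r in(R,R*[-1,-1,1])];print(q)
move_to([.49,.10,.38],R if q[0] is not None and (q[1] is None or np.abs(q[0][5])<np.abs(q[1][5])) else R*[-1,-1,1])
o=observe();im=snap('wrist','w1.png')
w=wristcam(o)
for n,L in(('board',B),('tray',T)):
    for s in silhouettes('wrist',n)[:2]: print(n,s['score'],np.round(s['extent']),s['mask'].sum())
    L.append((w,mask('wrist',n)))
snap('scene');B.append((cm('scene'),mask('scene','board')));T.append((cm('scene'),mask('scene','tray')))
import pickle;pickle.dump((B,T),open('v.pkl','wb'))
for i in([0],[1],[2],[0,1,2]):
    print(i,fit(BOARD,[.53,-.02,.1],[B[k] for k in i]),fit(TRAY,[.434,.165,.1],[T[k] for k in i]))
print(observe()['time_s'])
E
```

```text
{'fx': 307.5312659310834, 'fy': 307.5312659310834, 'cx': 256.63483727127834, 'cy': 193.23027949974667, 'mount': array([[-3.25595814e-04, -9.60199629e-01, -2.79314456e-01,
         7.10170535e-02],
       [ 9.99999940e-01, -3.46392195e-04,  2.50966697e-05,
        -7.79662043e-05],
       [-1.20850161e-04, -2.79314431e-01,  9.60199684e-01,
        -1.43225666e-01],
       [ 0.00000000e+00,  0.00000000e+00,  0.00000000e+00,
         1.00000000e+00]])}
[array([ 9.39322762e-02, -2.62343971e-01,  1.77161273e+00, -4.44089210e-16,
        1.63232389e+00,  9.39322762e-02]), None]
board 0.93 [279. 217. 181. 120.] 14162
tray 0.8 [224. 102.  91.  86.] 6148
[0] (array([ 0.52901181, -0.02023395,  0.20396635]), np.float64(0.12928563356399536)) (array([0.43548533, 0.17296816, 0.20388896]), np.float64(0.021584808826446533))
[1] (array([ 0.52985827, -0.02015901,  0.20153895]), np.float64(0.1372053027153015)) (array([0.43611471, 0.1728231 , 0.19324421]), np.float64(0.012955069541931152))
[2] (array([ 0.53086179, -0.02075286,  0.20376272]), np.float64(0.16245973110198975)) (array([0.43629163, 0.16916535, 0.21124318]), np.float64(0.04608422517776489))
[0, 1, 2] (array([ 0.52970945, -0.02001172,  0.20451543]), np.float64(0.14389635622501373)) (array([0.43592799, 0.17260305, 0.19769023]), np.float64(0.032510798424482346))
3.15
```

View pics/w1.png

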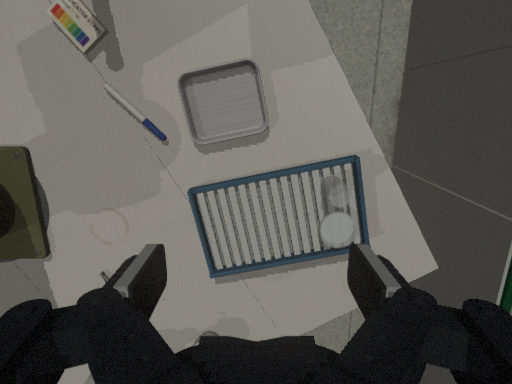

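```bash
cat >> h.py <<'E'
PB=np.array([.5297,-.0200,.2045])
ex=np.array([np.cos(PB[2]),np.sin(PB[2]),0]);ey=np.array([-np.sin(PB[2]),np.cos(PB[2]),0]);ez=np.array([0,0,1.])
def W(x,y,z): return np.array([PB[0],PB[1],0])+x*ex+y*ey+z*ez
def Bd(p): d=np.array(p)-[PB[0],PB[1],0];return np.array([d@ex,d@ey,d[2]])
def Rt(a):
    z=-ey*np.sin(a)-ez*np.cos(a);return np.c_[np.cross(ex,z),ex,z]
def tcp(x,y,z,a,sb): # front corner of tips at board (x,y,z)
    R=Rt(a);return W(x,y,z)+R[:,0]*.011+R[:,2]*sb
E
python3 - <<'E'
from h import *
a=np.radians(20);X=-.052
for al in(0,20,30,45):
    print(al,[inverse_kinematics(W(X,y,z),Rt(np.radians(al))) is not None for y,z in((.33,.03),(.27,.02),(.2,.02),(.17,.15),(.05,.15),(.05,.03))])
gripper_to(.06)
move_to(W(X,.33,.06),Rt(a))
f0=observe()['wrist_force']
hit=move_l(W(X,.33,-.01),rate=.03,f_stop=3)
o=observe();print(hit,Bd(o['tool_pos']),np.array(o['wrist_force'])-f0,o['grip_width'],o['time_s'])
move_l(W(X,.33,.02),rate=.1)
snap('wrist','w2.png');o=observe();print(f0,o['wrist_force'],o['time_s'])
E
```

```text
0 [True, True, True, True, True, True]
20 [True, True, True, True, True, True]
30 [True, True, True, True, True, True]
45 [True, True, True, True, True, True]
True [-0.05199752  0.32994838 -0.00225566] [-1.65171137  0.27935005  3.80528816] 0.059969709046592413 6.7917
[ 0.47208232 -0.3828606   0.49324943] [-0.67115828 -0.05382636 -0.53222471] 7.225
```

View pics/w2.png

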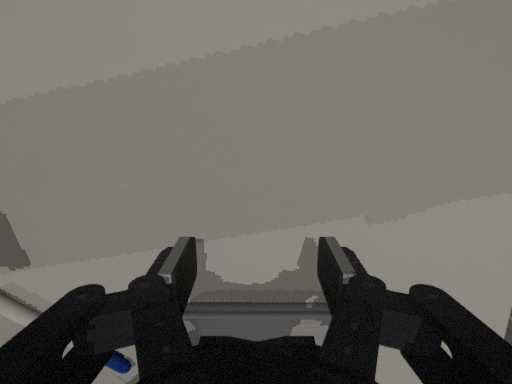

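```bash
python3 - <<'E'
from h import *
a=np.radians(20);X=-.052;sb=.0064;P=lambda y,z:tcp(X,y,z,a,sb)
move_l(P(.30,.0093),rate=.1)
move_l(P(.215,.0093),rate=.08)
f0=observe()['wrist_force']
hit=move_l(P(.188,.0093),rate=.03,f_stop=5)
o=observe();off=Bd(o['tool_pos'])-Bd(P(0,0));print(hit,off,np.array(o['wrist_force'])-f0,o['time_s'])
T=[]
snap('top','t3.png');T.append((cm('top'),mask('top','tray')));snap('scene','s3.png');T.append((cm('scene'),mask('scene','tray')))
for i in([0],[1],[0,1]):
    p,e=fit(TRAY,[*W(X,.14,0)[:2],.2],[T[k] for k in i]);print(Bd([*p[:2],0]),p[2]-PB[2],e)
b=cv2.imread('pics/t3.png')[130:280,140:300];c=cv2.imread('pics/s3.png')[120:270,140:340]
cv2.imwrite('pics/c3.png',np.hstack([cv2.resize(b,(400,375)),cv2.resize(c,(400,375))]))
E
```

```text
True [1.54513467e-04 1.95059041e-01 9.07171785e-03] [-0.42297031  2.80679604  0.29097301] 9.5583
[-0.05265886  0.14040029  0.        ] -0.003833003042336386 0.02426356077194214
[-0.05167675  0.14047378  0.        ] 0.0020470785177831574 0.04491955041885376
[-0.05228148  0.14050378  0.        ] 0.000947279185905231 0.03624257445335388
```

View pics/c3.png

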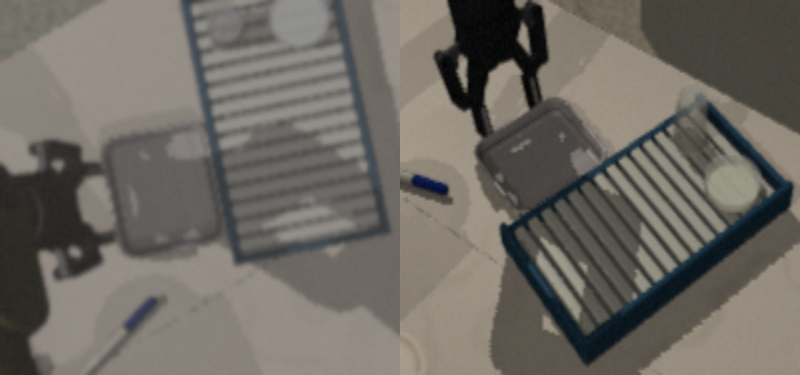

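```bash
cat >> h.py <<'E'
def traypt(th,y,z,face=.0825):
    # board (y,z) of tray point when tilted th about x, resting on bench & against the board's end
    rot=lambda y,z:np.array([y*np.cos(th)-z*np.sin(th),y*np.sin(th)+z*np.cos(th)])
    c=rot(-.045,.007);b=rot(-.0555,.016);p=rot(y,z)
    lz=min(c[1]-.007,b[1]-.002)
    if th<=np.pi/2: ly=min(c[0]-.007,b[0]-.002)-face
    else: # mouth plane (z=.018) through the upper edge of the board
        n=rot(0,1);q=rot(0,.018); # n.(pt-q)=0 at pt=(face+ly,.021+lz)
        ly=(q@n-(0.021+lz)*n[1])/n[0]-face
    return p-[ly,lz]
E
python3 - <<'E'
from h import *
a=np.radians(30);X=-.052;sb=.0064;P=lambda y,z:tcp(X,y,z,a,sb)
move_l(P(.215,.0125),rate=.08,frame=Rt(a))
f0=np.array(observe()['wrist_force'])
hit=move_l(P(.188,.0122),rate=.04,f_stop=4)
o=observe();y0=(Bd(o['tool_pos'])-Bd(P(0,0)))[1];print(hit,y0,np.array(o['wrist_force'])-f0,o['time_s'])
p0=traypt(0,.055,.0122)
for d in(3,6,10,15,20,25):
    t=traypt(np.radians(d),.055,.0122);y=t[0]-p0[0]+y0-.0007
    h=move_l(P(y,t[1]),rate=.05,f_stop=25);o=observe();print(d,h,y,t[1],(np.array(o['wrist_force'])-f0).round(1))
    if h: break
print(o['time_s'])
T=[];snap('scene','s4.png');snap('top','t4.png')
b=cv2.imread('pics/t4.png')[130:280,140:300];c=cv2.imread('pics/s4.png')[120:270,140:340]
cv2.imwrite('pics/c4.png',np.hstack([cv2.resize(b,(400,375)),cv2.resize(c,(400,375))]))
E
```

```text
True 0.19552817172044093 [1.05792234 2.25071748 0.81237419] 10.65
3 False 0.1948756119445445 0.01742646920501817 [-0.4  4.3 -0.2]
6 False 0.19462004931905222 0.02262436018268037 [-0.7  6.3 -0.7]
10 False 0.19380929150342424 0.029485818082356514 [ 0.4  4.7 -0.3]
15 False 0.19204648789677253 0.03790471880695523 [ 1.3  0.8 -0.2]
20 False 0.18946388286192134 0.04608841596065359 [ 0.4  0.5 -0.3]
25 False 0.18608113158260542 0.053974626666660516 [ 1.5  0.1 -0.4]
12.4333
```

View pics/c4.png

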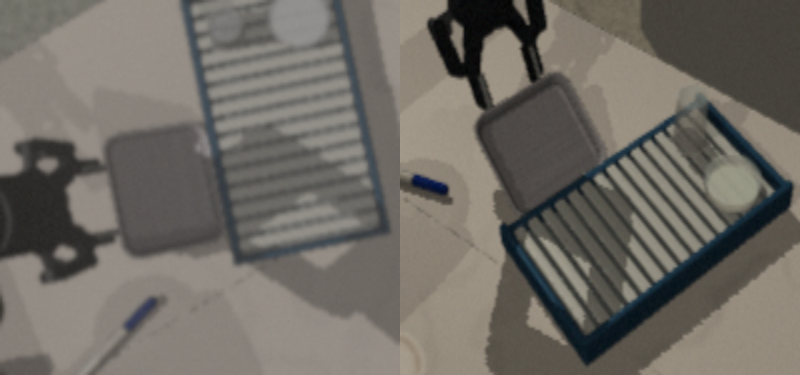

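The tray is tilting: its +y side is raised on the tips (right crop, ~(520,95)) and its other side still lies against the board end. I'll continue along the arc.

```bash
python3 - <<'E'
from h import *
a=np.radians(30);X=-.052;sb=.0064;P=lambda y,z:tcp(X,y,z,a,sb)
y0=.19553;p0=traypt(0,.055,.0122)
f0=np.array(observe()['wrist_force'])
for d in(32,40,48,56,64,72,78,84):
    t=traypt(np.radians(d),.055,.0122);y=t[0]-p0[0]+y0-.001
    h=move_l(P(y,t[1]),rate=.06,f_stop=20);o=observe();print(d,h,round(y,4),t[1].round(4),(np.array(o['wrist_force'])-f0).round(1))
    if h: break
print(o['time_s'])
T=[];snap('scene','s5.png');snap('top','t5.png')
b=cv2.imread('pics/t5.png')[130:280,140:300];c=cv2.imread('pics/s5.png')[100:270,140:340]
cv2.imwrite('pics/c5.png',np.hstack([cv2.resize(b,(400,375)),cv2.resize(c,(400,375))]))
for d in(90,95,100,110,120): print(d,traypt(np.radians(d),.055,.0122)-p0+[y0,.0122])
E
```

```text
32 False 0.1798 0.0644 [-0.3 -0.1  0.6]
40 False 0.1711 0.0753 [ 0.7  0.2 -0.1]
48 False 0.1608 0.0848 [-0.8 -0.1 -0.9]
56 False 0.149 0.0928 [ 0.2 -0.3  0.6]
64 False 0.1359 0.0997 [0.6 0.6 0.3]
72 False 0.1218 0.1059 [-0.1  0.2  0.4]
78 False 0.1107 0.1093 [-1.2  1.3  4.4]
84 False 0.0994 0.1115 [-1.8  1.5  8.8]
15.5333
90 [0.08883 0.1125 ]
95 [0.08085475 0.11241071]
100 [0.07296521 0.11148112]
110 [0.0578514  0.10713571]
120 [0.04434995 0.09959581]
```

View pics/c5.png

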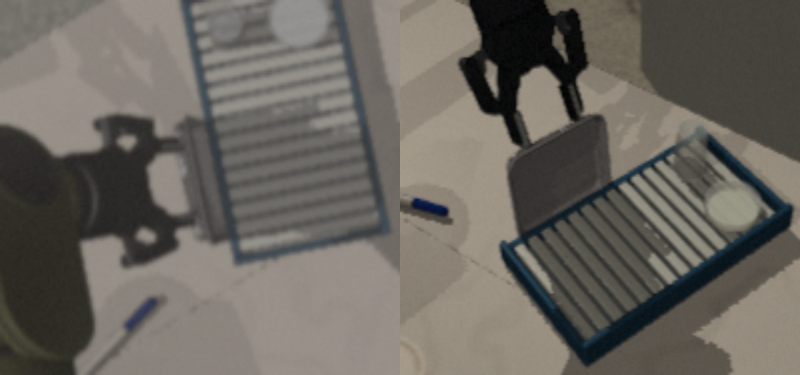

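```bash
python3 - <<'E'
from h import *
X=-.052;sb=.0064
y0=.19553;p0=traypt(0,.055,.0122)
f0=np.array(observe()['wrist_force'])
for d in(88,94,100,107,114,121,128):
    a=np.radians(min(30,30-(d-84)*.8));t=traypt(np.radians(d),.055,.0122)-p0+[y0-.001,.0122+.0025]
    h=move_l(tcp(X,t[0],t[1],a,sb),rate=.07,frame=Rt(a),f_stop=20);o=observe();print(d,h,t.round(4),(np.array(o['wrist_force'])-f0).round(1))
    if h: break
dwell(.4);print(observe()['time_s'])
snap('scene','s6.png');snap('top','t6.png')
b=cv2.imread('pics/t6.png')[130:280,140:300];c=cv2.imread('pics/s6.png')[100:270,140:340]
cv2.imwrite('pics/c6.png',np.hstack([cv2.resize(b,(400,375)),cv2.resize(c,(400,375))]))
E
```

```text
88 False [0.0917 0.1148] [ 2.7 -0.  -5.6]
94 False [0.0814 0.115 ] [ 3.2 -0.2 -3.4]
100 False [0.072 0.114] [ 3.7 -1.  -1.9]
107 False [0.0613 0.1113] [ 4.5 -1.4 -2.4]
114 False [0.0512 0.107 ] [ 3.4 -1.  -8.1]
121 False [0.0421 0.1012] [ 3.6 -0.7 -9.9]
128 False [0.0344 0.0939] [ 3.6 -0.7 -9.1]
18.0167
```

View pics/c6.png

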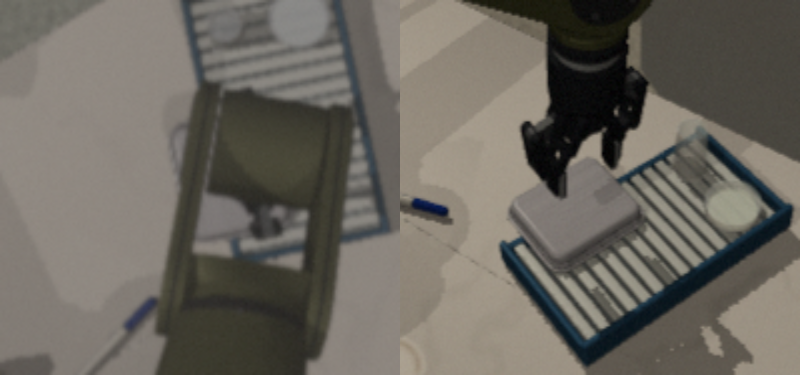

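It lies bottom-up on the slats, overhanging the open end (right crop (575,210)). Next I'll retreat behind it, measure it, and push.

```bash
python3 - <<'E'
from h import *
X=-.052;sb=.0064
move_l(tcp(X,.06,.12,0,sb),rate=.25,frame=Rt(0))
move_l(tcp(X,.20,.12,0,sb),rate=.25)
dwell(.2)
T=[]
snap('scene','s7.png');T.append((cm('scene'),mask('scene','tray')))
snap('top','t7.png');T.append((cm('top'),mask('top','tray')))
for i in([0],[1],[0,1]):
    p,e=fit(TRAYI,[*W(X,.05,0)[:2],.2],[T[k] for k in i]);print(Bd([*p[:2],0]),p[2]-PB[2],e)
move_l(tcp(X,.18,.024,0,sb),rate=.15)
print(observe()['time_s'])
E
```

```text
[-0.05119674  0.06614824  0.        ] -0.019020939242581553 0.04456108808517456Traceback (most recent call last):
  File "<stdin>", line 10, in <module>
  File "h.py", line 41, in fit
    r=minimize(iou,p0,args=(M,views),method='Nelder-Mead',options=dict(initial_simplex=sx,xatol=2e-4,fatol=1e-4,maxiter=120));return r.x,r.fun
    res = _minimize_neldermead(fun, x0, args, callback, bounds=bounds,
                               **options)
    fsim[k] = func(sim[k])
              ~~~~^^^^^^^^
    fx = function(np.copy(x), *(wrapper_args + args))
  File "h.py", line 37, in iou
    e+=1-np.minimum(im,m).sum()/np.maximum(im,m).sum()
         ~~~~~~~~~~^^^^^^
TypeError: '<=' not supported between instances of 'float' and 'NoneType'
```

```bash
python3 - <<'E'
from h import *
X=-.052;sb=.0064
move_l(tcp(X,.16,.0228,0,sb),rate=.15)
f0=np.array(observe()['wrist_force'])
h=move_l(tcp(X,.06,.0228,0,sb),rate=.06,f_stop=15);print(h)
h=move_l(tcp(X,.034,.0228,0,sb),rate=.03,f_stop=5) if not h else h
o=observe();print(h,Bd(o['tool_pos'])-Bd(tcp(0,0,0,0,sb)),(np.array(o['wrist_force'])-f0).round(1),o['time_s'])
snap('scene','s8.png');snap('top','t8.png')
for c in('scene','top'):
    m=mask(c,'tray')
    if m is not None:
        p,e=fit(TRAYI,[*W(X,-.01,0)[:2],.2],[(cm(c),m)]);print(c,Bd([*p[:2],0]),p[2]-PB[2],e)
cv2.imwrite('pics/c8.png',cv2.resize(cv2.imread('pics/s8.png')[100:270,140:340],(706,600)))
E
```

```text
False
True [-0.0515684   0.03935361  0.02327827] [-2.1  2.   4.1] 22.8833
scene [-0.05029857 -0.01336269  0.        ] -0.00526270302859802 0.04713529348373413
top [-0.0517895  -0.01769121  0.        ] -0.0036601543375197054 0.42476886510849
```

View pics/c8.png

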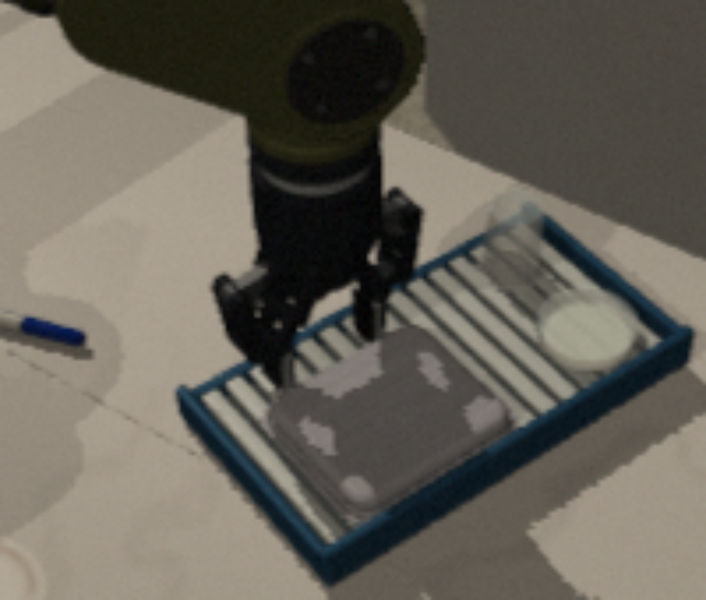

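```bash
python3 - <<'E'
from h import *
X=-.052;sb=.0064;k=Bd(tcp(0,0,0,0,sb))
move_l(tcp(X,.048,.0240,0,sb),rate=.05)
f0=np.array(observe()['wrist_force'])
h=move_l(tcp(X,.028,.0240,0,sb),rate=.02,f_stop=9)
o=observe();print(h,Bd(o['tool_pos'])-k,(np.array(o['wrist_force'])-f0).round(1),o['time_s'])
move_l(tcp(X,.07,.026,0,sb),rate=.1)
move_l(tcp(X,.10,.15,0,sb),rate=.2)
move_to(tcp(X,.30,.30,0,sb),Rt(0))
dwell(.3);o=observe()
V=[]
for c in('scene','top'):
    snap(c,c+'9.png');m=mask(c,'tray');V.append((cm(c),m))
    for n,z in(('beaker',.05),('petri',.03),('mortar',.03)):
        s=silhouettes(c,n)
        if s: print(c,n,round(s[0]['score'],2),np.round(s[0]['extent']))
for i in([0],[1],[0,1]):
    p,e=fit(TRAYI,[*W(X,-.01,0)[:2],.2],[V[j] for j in i]);print(Bd([*p[:2],0]),p[2]-PB[2],e)
print(observe()['time_s'])
b=cv2.imread('pics/top9.png')[90:260,180:350];c=cv2.imread('pics/scene9.png')[120:270,170:340]
cv2.imwrite('pics/c9.png',np.hstack([cv2.resize(b,(400,400)),cv2.resize(c,(400,353))[:, :] if 0 else cv2.resize(c,(400,400))]))
E
```

```text
True [-0.05201719  0.03883152  0.02393836] [0.8 2.7 3.1] 24.0167
scene beaker 0.72 [288. 167.  20.  29.]
scene petri 0.7 [263. 213. 149. 104.]
scene mortar 0.72 [264. 330.  39.  44.]
top beaker 0.74 [230. 141.  14.  16.]
top petri 0.88 [260. 135.  26.  25.]
top mortar 0.91 [360. 231.  31.  33.]
[-0.05079438 -0.0145474   0.        ] 0.018700814511527192 0.044512271881103516
[-0.0526763  -0.01711476  0.        ] 0.005734174555404398 0.027166008949279785
[-0.05148062 -0.01629897  0.        ] 0.012000869224087357 0.04438859224319458
27.05
```

View pics/c9.png

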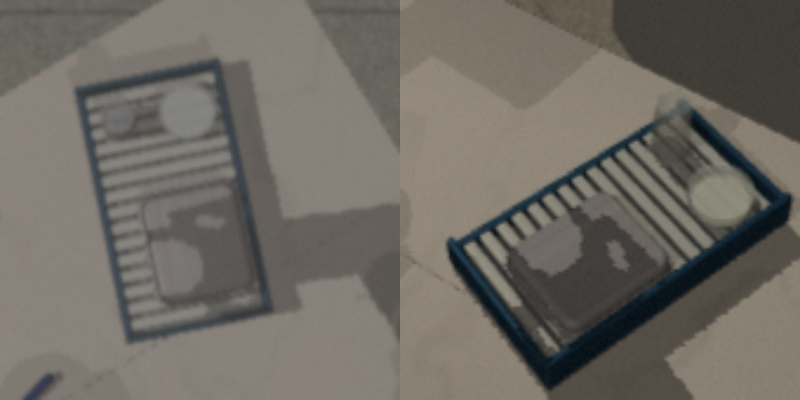

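```bash
python3 - <<'E'
from h import *
R=Rt(0);p=W(-.052,-.0169,.27)-R[:,0]*.005
# camera sits 71 mm along tool x, tilted 16 deg back towards -x_tool
p=W(-.052,-.017,.30)-.0*R[:,0]
move_to(p,R);dwell(.2)
o=observe();im=snap('wrist','w10.png');w=wristcam(o)
m=mask('wrist','tray');q,e=fit(TRAYI,[*W(-.052,-.015,0)[:2],.2],[(w,m)]);print(Bd([*q[:2],0]),q[2]-PB[2],e)
c=cv2.projectPoints(np.array([W(x,y,.021) for x in(-.137,.05) for y in(-.0745,.0825)]),w[1],w[2],w[0],None)[0].reshape(-1,2);print(c.round())
u,v=c.mean(0).astype(int);s=im[max(0,v-110):v+110,max(0,u-150):u+150];cv2.imwrite('pics/c10.png',cv2.resize(s,None,fx=2.6,fy=2.6)[:,:,::-1]);print(max(0,u-150),max(0,v-110),o['time_s'])
E
```

```text
[-0.05125184 -0.01741447  0.        ] 0.00013426183822559667 0.0137864351272583
[[197. 198.]
 [191.  81.]
 [327. 198.]
 [335.  82.]]
112 29 28.4917
```

View pics/c10.png

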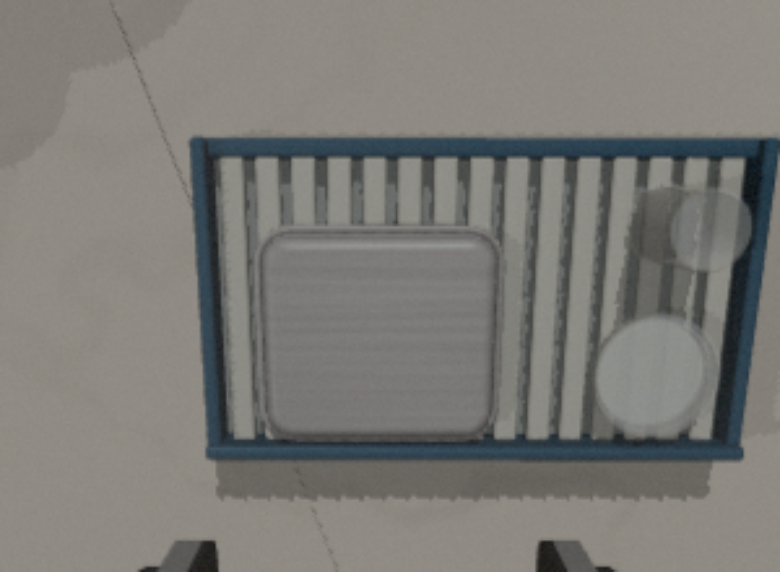

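The wrist view shows the tray bottom-up and square (yaw error about 0), with its rim at the stop's foot (row ~438). The beaker and dish have not moved, so I'm handing in.

```bash
python3 -c "
from station import *
print(close_job())"
```

```text
the job is handed in; nothing more can be done
None
```

The tray now lies bottom-up on the slats, square against the stop, and the job was handed in at about 28 s of the 64 s; the beaker, round dish and mortar stand as they did.

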